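Dispense one spacer plate and nudge it onto the pad

ROBOT

A 7-joint arm with a two-finger parallel gripper is mounted at the origin on the work surface. World frame = base frame: x ahead of the robot, y to its left, z up, the work surface at z = 0. Lengths are in m, angles in rad, forces in N, time in s.
With the tool pointing down it reaches from about 0.4 to 0.875 m from the base axis. Payload 19.3 kg.
Tool frame: the origin (TCP) lies at the very end of the fingers, on their centre line; the grasp point (between the pads) lies 19 mm behind it; z points along the fingers, y is the line along which they close (so a half turn about z gives the same grasp; the last joint's range is limited). The gripper opens to 85 mm and grips with 20 to 120 N. Pads are 22 mm wide; open, the fingers measure 114 mm over their backs; the gripper's body (76 mm by 85 mm) begins 54 mm behind the grasp point. The pads swing forward as they close: fully open they stand 13 mm farther back than shut.
Start: joints at [-1.175, 0.521, -0.036, 1.599, 0.021, 1.021, -0.113], TCP at [0.281, 0.558, 0.231] pointing down, gripper open.
Joint ranges: [-2.91, 2.91], [-0.3, 2.13], [-1.5, 1.42], [0.17, 2.43], [-1.26, 4.41], [0.16, 1.93], [-2.52, 2.52]. Speed limits (rad/s): [1.89, 1.89, 2.39, 2.39, 3.01, 3.01, 3.01].

INTERFACE

Orientations are given as [roll, pitch, yaw] about the fixed x, y, z axes, in that order (R = Rz(yaw) Ry(pitch) Rx(roll)).
In Python, from workcell import monitor, optics, job_done gives the robot as it stands.
- The arm moves only by the shell command python3 -m handwheel 'ROWS' [FORCE]. ROWS is JSON, a list of rows, each an object of numbers: "dx", "dy", "dz": the shift along the tool's x, y, z in cm; "wx", "wy", "wz": the turn, a rotation vector about the tool's x, y, z in rad; "claw": the opening in per cent of the stroke, from 0 (shut) to 100 (fully open). A call has 1 to 8 rows; each row shifts and turns the commanded pose from where the row before left it, along the tool's axes as they then stand; what a row does not reach is not made up. A row lasts 1/8 s, in which the tool goes at most 62.5 mm and 10.7 degrees, less where a joint would pass 70% of its speed; a pose out of reach is approached as far as the arm can. A call with a gripper value outside its range is refused whole. The fingers move at their own pace and stop on an object; FORCE is the grip in N (left out, the last holds). Time passes only in rows, so rows that do not move let the fingers close. It gives the time, the measured TCP pose, the force, the opening and the grip force at its end, in the units of the state.
- monitor.observe(): the state, without advancing time (a new reading comes with each control period).
- optics.grab_frame(name): name is "scene" or "top" or "wrist"; returns a dict with "frame" (384x512x3 uint8, blue, green, red), "fovy" (degrees; the focal length in pixels is half the picture's height over the tangent of half this angle, whatever the lens; pixels are square), "cx", "cy" (the principal point, pixels), "R" (3x3) and "t" (3): a world point X has camera coordinates R X + t. Camera axes: x right, y down, z forward; pixel columns grow to the right and rows downward; lengths in m; the calibration is good to about 2 mm. A picture is of the moment at which its call begins. There is no depth.
- job_done(): hands the job in; it is judged then, once.
Trained networks look in the newest picture that a camera, given by its name, has taken for a name from the list of things; names that differ only in an ending like _2 or _b are one class to them, and where a whole thing is asked for, a point or a joint stands for the part that bears it (a point fixed in the world has none). Each returns a list of dicts, best first, with "p" (0 to 1); they miss things now and then, are a little off and sometimes report something else, mostly with a low value. They report only what shows in the picture. A call takes as long as a camera call. They do not tell look-alikes from the thing itself.
- optics.masks_of(name, camera): "region" (384x512 bool, what is visible of it) and "rect" ([left, top, width, height] in pixels, round what is visible of it).
The state is a dict: "clock": time; "qpos": joint angles; "qd": joint speeds; "joint_efforts": joint torques, N m; "position": TCP position; "tool_rot": TCP orientation; "force": force on the tool from outside, world axes, zero at the start; "moment": the same for the moment, N m; "grip_width": finger opening in m; "finger_force": force on a finger pad.
Only numpy, scipy, OpenCV 4.12 (cv2) and the standard library are available. Lean on these libraries where they do the work, as an engineer would, in place of code of your own. Each camera call takes 0.05 s, during which the arm holds its last target. There are 200 camera calls.

TASK

Press the plunger of the spacer feeder all the way down once and let it come back up, so that a single white plate comes out of the slot onto the bench. Then nudge that plate across the bench with the fingertips until it lies flat, wholly on the round cork pad; do not pick it up. The other plates stay in the feeder, and the tape roll, bottle and carton stay where they are.

Things in the scene. Friction and masses are not known exactly. Their poses are not given: they have to be found in the camera images.
- feeder: Spacer feeder fixed to the bench. Origin at bench level under the middle of the plate stack; -x points out of the outlet slot (14 mm high, at bench level), z up. Clear, open-topped magazine from x = -27.5 to 27.5 mm, 55 mm wide, 36 high, with 4 mm high foot strips (79 wide overall); blue plunger housing, 55 wide, 40 high, behind it from x = 27.5 to 115.5 mm.
- plunger_top (a point): Centre of the top face of the plunger's round black cap (36 mm diameter, 9 mm thick), on top of the blue housing, 76 mm above the bench when up. It goes straight down 25 mm and springs back by itself when let go; pressing takes about 5 N at first and 10 to 15 N near the end.
- plunger (a joint): How far the plunger is pressed, m: 0 up, 0.025 fully down. Pressing drives a hidden pusher that slides the lowest plate out along the feeder's -x, until its centre is about 76 mm from the feeder's origin. When the plunger comes back up the next plate drops, so each full press ejects one plate.
- plate1_center (a point): Centre (half-way up) of the lowest white plastic spacer plate in the feeder, the one that comes out: 44 x 44 x 10 mm with a dark hole in its middle, about 30 g, loose; lies flat, z axis up, x and y axes square to its sides. Its centre is 5 mm above the bench.
- plate2_center (a point): Centre of the second plate from below, same size; stays in the feeder.
- plate3_center (a point): Centre of the top plate, same size; stays in the feeder.
- pad_center (a point): Centre of the round cork pad, 110 mm diameter, under 1 mm thin (no step to push over), stuck to the bench to the left or right of the feeder's outlet.
- tape: Roll of pale tape lying flat, 90 mm diameter, 25 mm high, origin at the centre of its underside; loose, lies on the other side of the outlet from the pad. Leave it alone.
- bottle: White bottle with a yellow cap, 66 mm diameter, 150 mm high, origin at the centre of its underside; loose, stands beside the housing. Leave it alone.
- carton: Small cardboard carton, 60 x 90 x 40 mm, origin at the centre of its underside; loose, beside the housing across from the bottle. Leave it alone.
Not all that is in view belongs to the job. Leave any pink look-alike of the feeder alone.

How it is judged:
By the outcome, as a careful person would: the job done as asked, in the order asked, and still so for the second after the job is handed in, with the robot touching nothing.
It also fails if it takes over 50 s, if anything falls off the work surface, if the arm or the gripper's body presses on something with over 40 N, if the wrist force passes 120 N, or if a joint passes its speed limit or range.

## Working session

There is one attempt and no reset: what is moved stays moved. The work goes in short steps, Python scripts to look and compute and a shell command to move; the robot and the scene stay as the last step left them, time stands still between calls to the robot, and variables do not carry over. Pictures are saved under pics/ and viewed, at most 10 in all, crops included, and the job is handed in when it is done.

```bash
mkdir -p pics; cat > h.py <<'E'
import numpy as np, cv2
from workcell import monitor, optics, job_done
def ray(f,u,v,z):
    F=f["frame"].shape[0]/2/np.tan(np.radians(f["fovy"])/2)
    R=np.array(f["R"]);t=np.array(f["t"])
    d=R.T@np.array([(u-f["cx"])/F,(v-f["cy"])/F,1]);c=-R.T@t
    return c+d*(z-c[2])/d[2]
def proj(f,X):
    F=f["frame"].shape[0]/2/np.tan(np.radians(f["fovy"])/2)
    p=np.array(f["R"])@np.array(X)+np.array(f["t"])
    return [f["cx"]+F*p[0]/p[2],f["cy"]+F*p[1]/p[2]]
E
python3 - <<'E'
from h import *
s=monitor.observe();print({k:np.round(s[k],3).tolist() for k in s})
fs={c:optics.grab_frame(c) for c in("top","scene")}
cv2.imwrite("pics/a.png",fs["top"]["frame"]);cv2.imwrite("pics/b.png",fs["scene"]["frame"])
for c in fs:
  print(c,np.round(-np.array(fs[c]["R"]).T@fs[c]["t"],3))
  for n in("feeder","plunger_top","plate3_center","pad_center","tape","bottle","carton"):
    for d in optics.masks_of(n,c)[:3]:
      m=np.argwhere(d["region"]).mean(0)[::-1]
      print(c,n,round(d["p"],2),d["rect"],m.round(),ray(fs[c],*m,{"plunger_top":.076}.get(n,0.0)).round(3))
E
```

```text
{'clock': 0.0, 'qpos': [-1.175, 0.522, -0.036, 1.6, 0.021, 1.021, -0.113], 'qd': [-0.001, 0.001, 0.0, -0.001, 0.0, 0.0, 0.0], 'joint_efforts': [-0.0, -92.712, 1.98, -36.994, 0.018, 0.008, -0.0], 'position': [0.281, 0.558, 0.231], 'tool_rot': [-3.14, 0.0, 2.676], 'force': [0.636, -0.285, -0.037], 'moment': [-0.035, 0.016, 0.047], 'finger_force': 0.0, 'grip_width': 0.086}
top [0.431 0.055 0.962]
top feeder 0.79 [216.4, 130.0, 37.8, 64.8] [234. 158.] [0.646 0.086 0.   ]
top feeder 0.56 [361.6, 226.2, 37.9, 66.0] [380. 257.] [ 0.402 -0.246  0.   ]
top feeder 0.38 [299.4, 143.8, 45.6, 37.9] [324. 161.] [ 0.633 -0.127  0.   ]
top plunger_top 0.76 [224.5, 140.6, 19.7, 14.0] [234. 146.] [0.656 0.084 0.076]
top plunger_top 0.67 [378.7, 240.3, 16.7, 13.2] [387. 248.] [ 0.425 -0.239  0.076]
top plate3_center 0.85 [225.9, 172.7, 17.1, 19.8] [234. 181.] [0.591 0.088 0.   ]
top pad_center 0.69 [145.6, 196.4, 46.8, 48.0] [168. 221.] [0.5   0.244 0.   ]
top tape 0.62 [280.0, 200.0, 40.1, 37.4] [302. 221.] [ 0.492 -0.068  0.   ]
top bottle 0.61 [136.9, 134.7, 33.1, 35.9] [152. 153.] [0.664 0.281 0.  
[... 205 characters left out ...]
6, 206.8, 63.0, 47.0] [241. 231.] [0.632 0.078 0.   ]
scene feeder 0.65 [218.6, 102.8, 44.9, 39.4] [239. 122.] [ 0.388 -0.259  0.   ]
scene plunger_top 0.64 [226.9, 107.2, 12.0, 14.2] [232. 113.] [ 0.429 -0.232  0.076]
scene plunger_top 0.52 [226.9, 218.7, 18.5, 13.7] [233. 223.] [0.66  0.09  0.076]
scene plate3_center 0.51 [249.6, 207.8, 15.8, 17.9] [257. 217.] [0.574 0.071 0.   ]
scene pad_center 0.83 [300.2, 227.1, 48.5, 43.2] [324. 249.] [0.503 0.246 0.   ]
scene tape 0.58 [235.9, 157.8, 33.6, 29.4] [251. 170.] [ 0.485 -0.069  0.   ]
scene bottle 0.67 [272.0, 250.0, 30.3, 53.9] [285. 279.] [0.629 0.248 0.   ]
scene carton 0.63 [178.8, 158.1, 40.9, 40.7] [199. 179.] [ 0.62  -0.136  0.   ]
```

View pics/a.png

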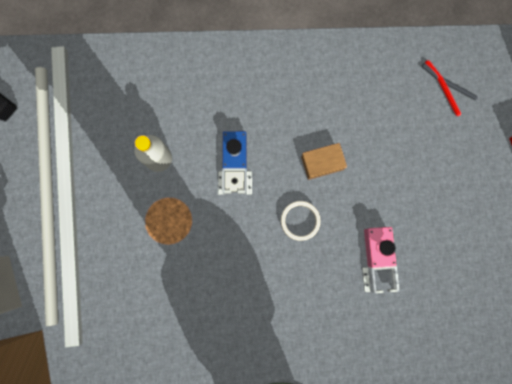

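View pics/b.png

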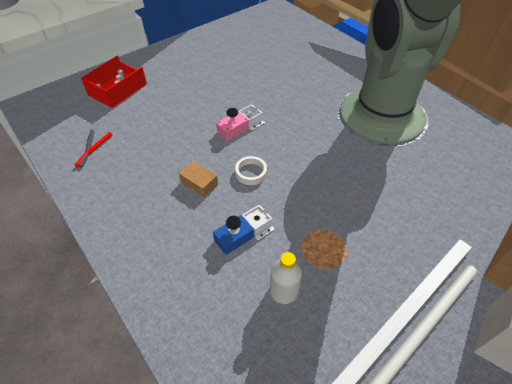

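The top view shows the blue feeder at (234,158) and its outlet pointing down in the image (world −x). The pad is at (168,221), the tape at (301,221), the bottle at (150,150) and the carton at (324,161). Two things could be taken for the feeder: the blue one at top (234,158) and the pink look-alike at (380,257). I choose blue and will check it with a close crop and a wireframe fit.

```bash
cat >> h.py <<'E'
def fpt(o,yaw,p):
    c,s=np.cos(yaw),np.sin(yaw); return np.array([o[0]+c*p[0]-s*p[1],o[1]+s*p[0]+c*p[1],p[2]])
E
python3 - <<'E'
from h import *
from scipy.optimize import least_squares
obs=[]
fs={c:optics.grab_frame(c) for c in("top","scene")}
for c,f in fs.items():
  for n,p in(("plunger_top",(.0715,0,.074)),("plate3_center",(0,0,.03)),):
    for d in optics.masks_of(n,c):
      r=d["rect"];m=np.array([r[0]+r[2]/2,r[1]+r[3]/2])
      w=ray(f,*m,p[2])
      if d["p"]>.3 and abs(w[1]-.085)<.06: obs.append((f,p,m)); print(c,n,w.round(4))
L=least_squares(lambda q:np.concatenate([np.array(proj(f,fpt(q[:2],q[2],p)))-m for f,p,m in obs]),[.58,.085,0])
q=L.x;print(q,L.fun.round(1)); 
f=fs["top"];x0,y0,k=130,110,5.0
im=cv2.resize(f["frame"][y0:y0+120,x0:x0+150],None,fx=k,fy=k,interpolation=cv2.INTER_CUBIC)
def line(P,col):
  pts=np.array([((np.array(proj(f,fpt(q[:2],q[2],p)))+.5-[x0,y0])*k) for p in P]).astype(int)
  cv2.polylines(im,[pts],True,col,1)
h=.0275
line([(h,-h,.04),(h,h,.04),(.1155,h,.04),(.1155,-h,.04)],(0,255,0))
line([(-h,-h,.036),(-h,h,.036),(h,h,.036),(h,-h,.036)],(0,0,255))
line([(-.022,-.022,.03),(-.022,.022,.03),(.022,.022,.03),(.022,-.022,.03)],(255,0,255))
line([(.0715+.018*np.cos(a),.018*np.sin(a),.076) for a in np.linspace(0,6,20)],(0,255,255))
q=[.502,.245,0];line([(.055*np.cos(a),.055*np.sin(a),.0) for a in np.linspace(0,6.28,40)],(0,255,255))
cv2.imwrite("pics/c.png",im)
E
```

```text
top plunger_top [0.6539 0.0837 0.074 ]
top plate3_center [0.5844 0.0897 0.03  ]
scene plunger_top [0.6538 0.0899 0.074 ]
scene plate3_center [0.5829 0.0844 0.03  ]
[ 0.58300972  0.08759899 -0.01957241] [-1.2 -0.2  0.9  0.6 -1.2 -0.9  0.8  0.8]
```

View pics/c.png

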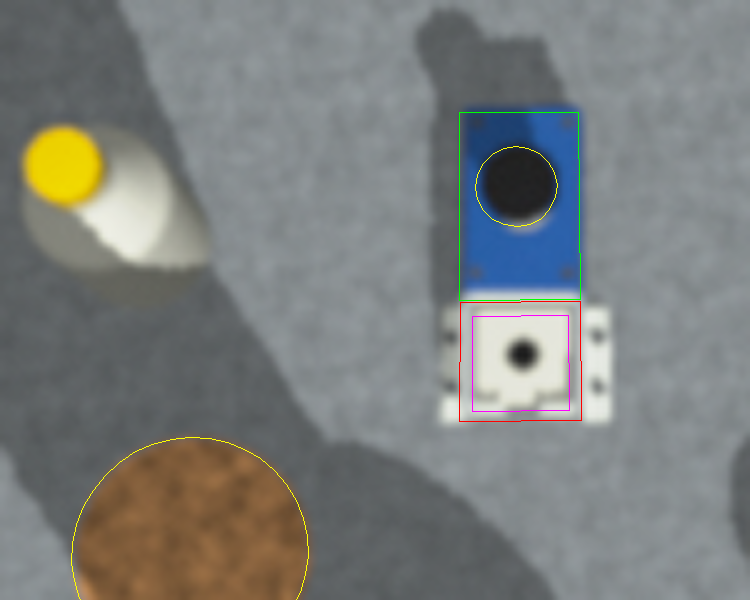

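The blue feeder fits the wireframe: origin about (0.583, 0.087), yaw about 0, cap at (0.655, 0.087) and pad at (0.502, 0.245). Next I turn to yaw π/2, so tool x = world +y and tool y = world +x, then go above the cap with the gripper shut.

```bash
python3 -m handwheel '[{"wz":0.184,"claw":0},{"wz":0.184,"claw":0},{"wz":0.184,"claw":0},{"wz":0.184,"claw":0},{"wz":0.184,"claw":0},{"wz":0.185,"claw":0}]' && python3 -m handwheel '[{"dx":-4.7,"dy":3.7},{"dx":-4.7,"dy":3.7},{"dx":-4.7,"dy":3.7},{"dx":-4.7,"dy":3.7},{"dx":-4.7,"dy":3.7},{"dx":-4.7,"dy":3.7},{"dx":-4.7,"dy":3.7},{"dx":-4.7,"dy":3.7}]'
```

```text
schema error: expected keys dx, dy, dz, wx, wy, wz, claw
```

```bash
python3 -m handwheel '[{"dx":0,"dy":0,"dz":0,"wx":0,"wy":0,"wz":0.184,"claw":0},{"dx":0,"dy":0,"dz":0,"wx":0,"wy":0,"wz":0.184,"claw":0},{"dx":0,"dy":0,"dz":0,"wx":0,"wy":0,"wz":0.184,"claw":0},{"dx":0,"dy":0,"dz":0,"wx":0,"wy":0,"wz":0.184,"claw":0},{"dx":0,"dy":0,"dz":0,"wx":0,"wy":0,"wz":0.184,"claw":0},{"dx":0,"dy":0,"dz":0,"wx":0,"wy":0,"wz":0.185,"claw":0}]'
```

```text
clock: 1.85
position: [0.2807, 0.5584, 0.2313]
tool_rot: [-3.142, -0.0, 1.565]
force: [0.0, -0.2, 0.5]
grip_width: 0.0002
finger_force: 0.0
```

```bash
python3 -m handwheel '[{"dx":-4.7,"dy":3.7,"dz":0,"wx":0,"wy":0,"wz":0,"claw":0},{"dx":-4.7,"dy":3.7,"dz":0,"wx":0,"wy":0,"wz":0,"claw":0},{"dx":-4.7,"dy":3.7,"dz":0,"wx":0,"wy":0,"wz":0,"claw":0},{"dx":-4.7,"dy":3.7,"dz":0,"wx":0,"wy":0,"wz":0,"claw":0},{"dx":-4.7,"dy":3.7,"dz":0,"wx":0,"wy":0,"wz":0,"claw":0},{"dx":-4.7,"dy":3.7,"dz":0,"wx":0,"wy":0,"wz":0,"claw":0},{"dx":-4.7,"dy":3.7,"dz":0,"wx":0,"wy":0,"wz":0,"claw":0},{"dx":-4.7,"dy":3.7,"dz":0,"wx":0,"wy":0,"wz":0,"claw":0}]'
```

```text
clock: 2.85
position: [0.5778, 0.1809, 0.2315]
tool_rot: [3.141, -0.0, 1.571]
force: [0.6, -0.2, 0.6]
grip_width: -0.0001
finger_force: 0.0
```

```bash
python3 -m handwheel '[{"dx":-4.7,"dy":3.8,"dz":0,"wx":0,"wy":0,"wz":0,"claw":0},{"dx":-4.7,"dy":3.9,"dz":0,"wx":0,"wy":0,"wz":0,"claw":0},{"dx":0,"dy":0,"dz":5,"wx":0,"wy":0,"wz":0,"claw":0},{"dx":0,"dy":0,"dz":5,"wx":0,"wy":0,"wz":0,"claw":0},{"dx":0,"dy":0,"dz":2,"wx":0,"wy":0,"wz":0,"claw":0},{"dx":0,"dy":0,"dz":0,"wx":0,"wy":0,"wz":0,"claw":0}]'
python3 - <<'E'
from h import *
f=optics.grab_frame("wrist");im=f["frame"].copy();P=monitor.observe()["position"]
for d in optics.masks_of("plunger_top","wrist"):
  r=d["rect"];print(d["p"],r,ray(f,r[0]+r[2]/2,r[1]+r[3]/2,.075).round(4))
print(P,proj(f,P))
for p,c in((P,(0,0,255)),((P[0],P[1],.076),(0,255,0))):
  cv2.circle(im,tuple(int(a) for a in proj(f,p)),4,c,-1)
cv2.imwrite("pics/d.png",im)
E
```

```text
clock: 3.6
position: [0.6535, 0.0884, 0.111]
tool_rot: [-3.14, 0.0, 1.571]
force: [0.3, -0.0, 1.2]
grip_width: 0.0001
finger_force: 0.0
0.96 [231.8, 199.8, 57.8, 36.8] [0.6547 0.0889 0.075 ]
[0.65426914 0.08849277 0.11238076] [np.float64(260.64051076920776), np.float64(242.85028106397658)]
```

View pics/d.png

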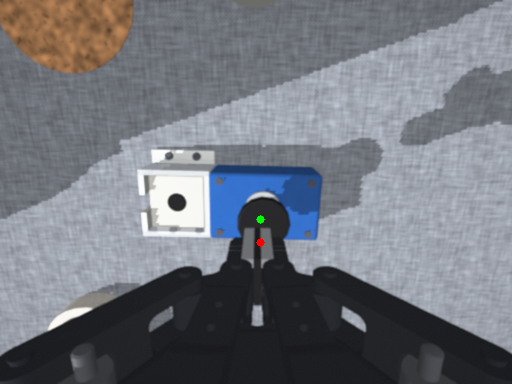

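The fingertips point at the middle of the black cap: the target is at (261,219) and the cap is round it. Pressing now.

```bash
python3 -m handwheel '[{"dx":0,"dy":0,"dz":3,"wx":0,"wy":0,"wz":0,"claw":0},{"dx":0,"dy":0,"dz":1,"wx":0,"wy":0,"wz":0,"claw":0},{"dx":0,"dy":0,"dz":0.6,"wx":0,"wy":0,"wz":0,"claw":0},{"dx":0,"dy":0,"dz":0.5,"wx":0,"wy":0,"wz":0,"claw":0},{"dx":0,"dy":0,"dz":0.4,"wx":0,"wy":0,"wz":0,"claw":0},{"dx":0,"dy":0,"dz":0.3,"wx":0,"wy":0,"wz":0,"claw":0},{"dx":0,"dy":0,"dz":0.2,"wx":0,"wy":0,"wz":0,"claw":0},{"dx":0,"dy":0,"dz":0,"wx":0,"wy":0,"wz":0,"claw":0}]'
```

```text
clock: 4.7
position: [0.6541, 0.0888, 0.0532]
tool_rot: [3.141, -0.001, 1.571]
force: [-5.2, 1.3, 7.8]
grip_width: -0.0001
finger_force: 3.8
```

```bash
python3 -m handwheel '[{"dx":0,"dy":0,"dz":0.2,"wx":0,"wy":0,"wz":0,"claw":0},{"dx":0,"dy":0,"dz":0.1,"wx":0,"wy":0,"wz":0,"claw":0},{"dx":0,"dy":0,"dz":0.1,"wx":0,"wy":0,"wz":0,"claw":0},{"dx":0,"dy":0,"dz":0,"wx":0,"wy":0,"wz":0,"claw":0}]'
```

```text
clock: 5.2
position: [0.6543, 0.0888, 0.0509]
tool_rot: [3.14, -0.001, 1.571]
force: [-14.4, -0.9, 33.3]
grip_width: -0.0002
finger_force: 16.6
```

The force has jumped to 33 N at z = 0.051, so the plunger is fully down. Releasing straight up.

```bash
python3 -m handwheel '[{"dx":0,"dy":0,"dz":-1,"wx":0,"wy":0,"wz":0,"claw":0},{"dx":0,"dy":0,"dz":-1.5,"wx":0,"wy":0,"wz":0,"claw":0},{"dx":0,"dy":0,"dz":-3,"wx":0,"wy":0,"wz":0,"claw":0},{"dx":0,"dy":0,"dz":-4,"wx":0,"wy":0,"wz":0,"claw":0},{"dx":-3,"dy":-5,"dz":0,"wx":0,"wy":0,"wz":0,"claw":0},{"dx":-3,"dy":-5,"dz":0,"wx":0,"wy":0,"wz":0,"claw":22},{"dx":0,"dy":-4,"dz":0,"wx":0,"wy":0,"wz":0,"claw":22},{"dx":0,"dy":0,"dz":0,"wx":0,"wy":0,"wz":0,"claw":22}]'
python3 - <<'E'
from h import *
f=optics.grab_frame("wrist");cv2.imwrite("pics/e.png",f["frame"])
for n,z in(("plate1_center",.01),("pad_center",0),("plunger_top",.075),("tape",0)):
  for d in optics.masks_of(n,"wrist"):
    r=d["rect"];print(n,d["p"],r,ray(f,r[0]+r[2]/2,r[1]+r[3]/2,z).round(4))
f=optics.grab_frame("top")
for n,z in(("plate1_center",.01),("pad_center",0)):
  for d in optics.masks_of(n,"top"):
    r=d["rect"];print("top",n,d["p"],r,ray(f,r[0]+r[2]/2,r[1]+r[3]/2,z).round(4))
E
```

```text
clock: 6.2
position: [0.5121, 0.0281, 0.1438]
tool_rot: [3.141, -0.001, 1.57]
force: [0.9, 0.4, 0.5]
grip_width: 0.0187
finger_force: 0.0
plate1_center 0.96 [233.0, 97.1, 45.2, 48.4] [0.5097 0.0897 0.01  ]
pad_center 0.74 [303.7, 78.2, 183.0, 86.6] [0.646  0.0892 0.    ]
pad_center 0.48 [225.3, 0.1, 41.4, 4.5] [0.5015 0.1912 0.    ]
plunger_top 0.94 [420.4, 102.6, 64.2, 51.8] [0.6531 0.0856 0.075 ]
tape 0.78 [193.8, 225.0, 82.3, 86.4] [ 0.486  -0.0705  0.    ]
top pad_center 0.62 [146.3, 196.8, 46.8, 45.5] [0.5036 0.2399 0.    ]
```

View pics/e.png

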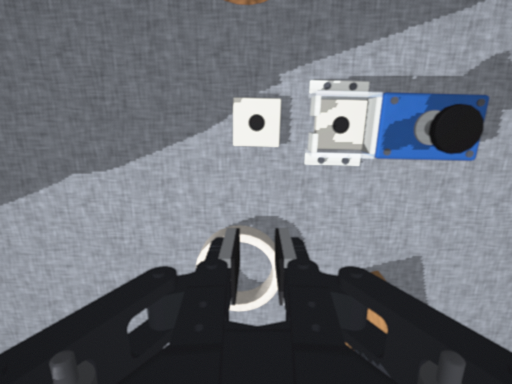

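The single plate lies at (257,122), i.e. (0.509, 0.089). The plunger is up, the next plate has dropped, and the tape at (238,270) is undisturbed. I lower the fingertips behind the plate, between it and the tape.

```bash
python3 -m handwheel '[{"dx":0.9,"dy":-0.3,"dz":0,"wx":0,"wy":0,"wz":0,"claw":22},{"dx":0,"dy":0,"dz":5,"wx":0,"wy":0,"wz":0,"claw":22},{"dx":0,"dy":0,"dz":5,"wx":0,"wy":0,"wz":0,"claw":22},{"dx":0,"dy":0,"dz":2.5,"wx":0,"wy":0,"wz":0,"claw":22},{"dx":0,"dy":0,"dz":1.2,"wx":0,"wy":0,"wz":0,"claw":22},{"dx":0,"dy":0,"dz":0.2,"wx":0,"wy":0,"wz":0,"claw":22},{"dx":0,"dy":0,"dz":0,"wx":0,"wy":0,"wz":0,"claw":22}]'
```

```text
clock: 7.48
position: [0.5112, 0.0376, 0.0041]
tool_rot: [3.14, -0.0, 1.571]
force: [0.3, 0.0, -0.5]
grip_width: 0.0187
finger_force: 0.0
```

```bash
python3 -m handwheel '[{"dx":0.8,"dy":0,"dz":0,"wx":0,"wy":0,"wz":0,"claw":22},{"dx":0.8,"dy":0,"dz":0,"wx":0,"wy":0,"wz":0,"claw":22},{"dx":1.2,"dy":0,"dz":0,"wx":0,"wy":0,"wz":0,"claw":22},{"dx":1.2,"dy":-0.1,"dz":0,"wx":0,"wy":0,"wz":0,"claw":22},{"dx":1.2,"dy":-0.1,"dz":0,"wx":0,"wy":0,"wz":0,"claw":22},{"dx":1.2,"dy":-0.1,"dz":0,"wx":0,"wy":0,"wz":0,"claw":22},{"dx":1.2,"dy":-0.1,"dz":0,"wx":0,"wy":0,"wz":0,"claw":22},{"dx":0.6,"dy":-0.1,"dz":0,"wx":0,"wy":0,"wz":0,"claw":22}]'
python3 - <<'E'
from h import *
for c in("wrist","top","scene"):
 f=optics.grab_frame(c)
 if c=="wrist": cv2.imwrite("pics/f.png",f["frame"])
 for n,z in(("plate1_center",.01),("pad_center",0)):
  for d in optics.masks_of(n,c):
    r=d["rect"];print(c,n,d["p"],r,ray(f,r[0]+r[2]/2,r[1]+r[3]/2,z).round(4))
E
```

```text
clock: 8.48
position: [0.5056, 0.1203, 0.0033]
tool_rot: [-3.142, -0.0, 1.572]
force: [0.1, 0.6, 0.0]
grip_width: 0.0186
finger_force: 0.1
wrist plate1_center 0.93 [210.1, 141.6, 94.1, 90.5] [0.5044 0.1531 0.01  ]
wrist pad_center 0.66 [128.5, 1.7, 244.0, 109.1] [0.5013 0.214  0.    ]
top plate1_center 0.16 [224.8, 131.3, 27.9, 60.6] [0.635  0.0752 0.01  ]
top pad_center 0.66 [145.5, 201.7, 13.6, 33.0] [0.5079 0.2804 0.    ]
scene plate1_center 0.8 [287.8, 217.5, 18.6, 17.0] [0.5143 0.1599 0.01  ]
scene plate1_center 0.73 [299.7, 227.8, 49.6, 41.3] [0.5056 0.2496 0.01  ]
scene plate1_center 0.65 [247.7, 211.0, 15.1, 13.4] [0.5819 0.0742 0.01  ]
scene pad_center 0.91 [299.9, 229.1, 48.4, 40.3] [0.5027 0.2472 0.    ]
```

View pics/f.png

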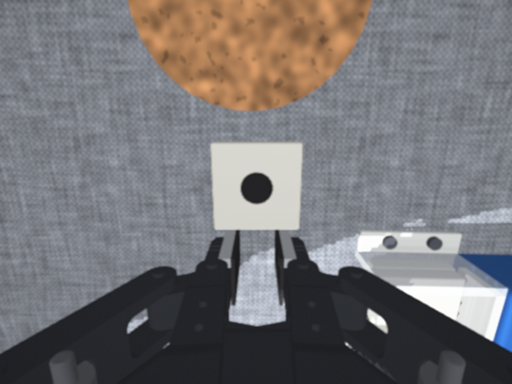

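The plate, at (257,188), is square against both fingertips, and the pad is straight ahead, its near edge at (252,111). About 9.1 cm remain.

```bash
python3 -m handwheel '[{"dx":1.1,"dy":-0.1,"dz":0,"wx":0,"wy":0,"wz":0,"claw":22},{"dx":1.3,"dy":-0.1,"dz":0,"wx":0,"wy":0,"wz":0,"claw":22},{"dx":1.4,"dy":0,"dz":0,"wx":0,"wy":0,"wz":0,"claw":22},{"dx":1.4,"dy":0,"dz":0,"wx":0,"wy":0,"wz":0,"claw":22},{"dx":1.4,"dy":0,"dz":0,"wx":0,"wy":0,"wz":0,"claw":22},{"dx":1.2,"dy":0,"dz":0,"wx":0,"wy":0,"wz":0,"claw":22},{"dx":0.8,"dy":0,"dz":0,"wx":0,"wy":0,"wz":0,"claw":22},{"dx":0.4,"dy":0,"dz":0,"wx":0,"wy":0,"wz":0,"claw":22}]'
python3 -m handwheel '[{"dx":0,"dy":0,"dz":0,"wx":0,"wy":0,"wz":0,"claw":22},{"dx":-1.5,"dy":0,"dz":0,"wx":0,"wy":0,"wz":0,"claw":22},{"dx":-3,"dy":0,"dz":0,"wx":0,"wy":0,"wz":0,"claw":22},{"dx":-1,"dy":0,"dz":-5,"wx":0,"wy":0,"wz":0,"claw":22},{"dx":0,"dy":0,"dz":-6,"wx":0,"wy":0,"wz":0,"claw":22},{"dx":0,"dy":0,"dz":-5,"wx":0,"wy":0,"wz":0,"claw":22},{"dx":0,"dy":0,"dz":0,"wx":0,"wy":0,"wz":0,"claw":22}]'
python3 - <<'E'
from h import *
for c in("wrist","top","scene"):
 f=optics.grab_frame(c)
 if c!="top": cv2.imwrite("pics/g_%s.png"%c,f["frame"])
 for n,z in(("plate1_center",.01),("pad_center",0)):
  for d in optics.masks_of(n,c):
    r=d["rect"];print(c,n,d["p"],r,ray(f,r[0]+r[2]/2,r[1]+r[3]/2,z).round(4))
E
```

```text
clock: 9.93
position: [0.5037, 0.2098, 0.0033]
tool_rot: [-3.142, 0.0, 1.571]
force: [0.6, -0.8, -0.2]
grip_width: 0.0191
finger_force: 0.1
clock: 10.8
position: [0.5052, 0.1534, 0.1666]
tool_rot: [3.137, -0.002, 1.569]
force: [-0.4, -0.6, 0.2]
grip_width: 0.0187
finger_force: 0.0
wrist plate1_center 0.66 [233.6, 69.1, 41.3, 47.1] [0.5023 0.2424 0.01  ]
wrist pad_center 0.41 [305.9, 230.3, 47.2, 26.8] [0.5906 0.0738 0.    ]
top plate1_center 0.17 [220.4, 129.2, 32.0, 65.9] [0.6338 0.0808 0.01  ]
scene plate1_center 0.76 [309.6, 239.1, 24.4, 24.5] [0.5163 0.2513 0.01  ]
scene pad_center 0.63 [232.7, 159.1, 35.2, 23.7] [ 0.4884 -0.0686  0.    ]
scene pad_center 0.56 [301.5, 231.8, 45.6, 37.1] [0.5045 0.2497 0.    ]
scene pad_center 0.54 [311.0, 237.6, 23.5, 24.8] [0.5068 0.2467 0.    ]
```

View pics/g_wrist.png

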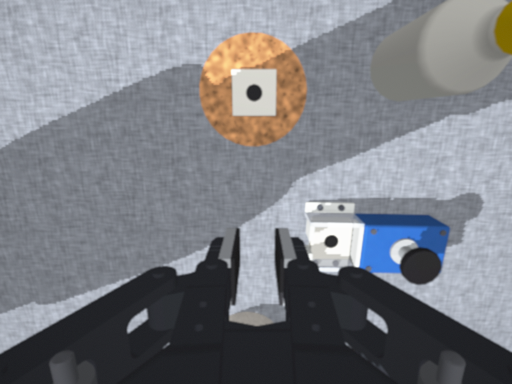

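View pics/g_scene.png

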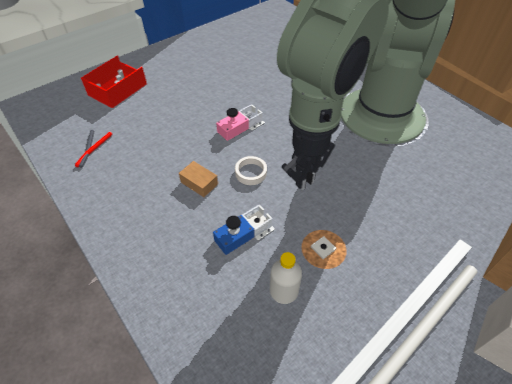

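The plate lies flat and centred on the pad: wrist view (254,92) with the pad at (253,90), and scene view (322,247). The feeder still holds its other plates, the tape, bottle and carton have not moved, and the arm is clear.

```bash
python3 -c "from workcell import job_done; print(job_done())"
```

```text
the job is handed in; nothing more can be done
None
```

I pressed the plunger fully down once and it sprang back up, ejecting one plate. I nudged that plate to the middle of the cork pad, where it lies flat, and handed the job in.

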